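# Load the tube rotator for an extraction run

## Task

Press the raised edge of the rotator's paddle down until the paddle is level, then snap the blue-capped and the yellow-capped tube fully home in the two empty pairs of spring clips, one on each side of the red-capped tube and each centred in its clips with its cap at the opposite end to the red cap. With both tubes in, turn the speed dial clockwise to the green dot. Keep the paddle level, let go of everything and do not disturb the bottle, the beaker or the rubber bulb.

Things in the scene. Friction and masses are not known exactly. Their poses are not given: they have to be found in the camera images.
- rotator: White tube rotator with a blue base, fixed on the bench; origin at the centre of its base (170 x 400 x 12 mm). +y = along the shaft to the motor housing (170 x 110 mm, top 135 mm above the bench), which stands at the +y end; a bearing post (126 mm high) stands at the -y end; +x = away from the robot. Its shaft carries the paddle between them, 50 mm off-centre towards the post
- shaft_mid (a point): Point of the rotator on the shaft's axis at the middle of the paddle, 100 mm above the bench; axes as the rotator's, does not tilt. The motor housing's face is 140 mm away along +y, the bearing post's face 130 mm along -y
- paddle (a joint): Paddle angle about the shaft, rad: 0 = level, clips up; positive = the edge nearer the robot is raised (starts 0.2 to 0.4). The geared motor holds it by friction; about 11 N on the edge turns it. Metal plate 130 (x) x 230 (along the shaft) x 5 mm, centred on the shaft, three stations 80 mm apart; the middle one holds a fixed tube, 30 mm thick, its red cap at the end nearer the robot
- near_edge (a point): A bare spot on the paddle's upper face for pressing: 55 mm from the shaft on the robot's side (10 mm in from that edge), 39 mm from the paddle's middle towards the motor housing, in the gap about 40 mm wide between the red-capped tube and the next clips. 102.5 mm above the bench when the paddle is level, up to 22 mm higher when raised
- station_motor (a point): Where the middle of a home tube lies in the empty station by the motor housing, 80 mm from the paddle's middle: 28 mm above the paddle's face, 130.5 mm above the bench when level. x = along the tube, away from the robot; y = along the shaft to the housing; z = out of the paddle. Its two steel C clips, 10 mm wide, stand at x = -28 and +28 mm, mouth up, 46 mm free between them
- station_post (a point): The same point, with the same axes and clips, of the empty station by the bearing post. Clip lips flare to 42 mm apart 21 mm above the tube's axis and narrow to 22 mm at beads 10 mm above it. A 30 mm tube pressed straight down (about 8 to 15 N in all) spreads the spring jaws, snaps past the beads and rests on black blocks 15 mm below its axis. A tube lying on the lips sits over 10 mm too high
- blue_mid (a point): Middle of the blue-capped tube on its axis: a rigid closed off-white 50 ml tube, 115 mm long, about 60 g; body 30 mm in diameter from 40 mm behind this point to 43 mm ahead, then the cap (35 mm in diameter, 14 mm long); a cone at the other end. x = along the axis to the cap. Starts lying level in the rack, 40 mm above the bench
- blue_cap (a point): Centre of the blue cap, on the tube's axis 50 mm from blue_mid; same axes
- yellow_mid (a point): Middle of the yellow-capped tube, a tube like the blue-capped one; x along the axis to its cap. Also lies in the rack, its cap to the opposite side
- yellow_cap (a point): Centre of the yellow cap, on the tube's axis 50 mm from yellow_mid; same axes
- tube_blue: The blue-capped tube itself; origin and axes as blue_mid
- tube_yellow: The yellow-capped tube itself; origin and axes as yellow_mid
- rack: Green rack fixed on the bench, base 200 (x) x 100 (y) x 6 mm, origin at the centre of its underside. Two low rails along x, 8 mm wide, 30 mm either side of the middle, each with V notches at x = -45 and +45 mm; the tubes lie along y across both rails, 90 mm apart. Between the rails (52 mm free) fingers can straddle a tube's middle down to 6 mm above the bench
- dial (a joint): Angle of the speed dial on the motor housing's top, rad, growing clockwise seen from above (starts at 0 to 0.4). At 0 the white pointer line points along the rotator's -x (to the robot); at 1.5 it points at the green dot on the housing. Turns stiffly (0.04 N m), stays where it is left; end stops at 0 and 2.7
- dial_grip (a point): On the dial's axis, 172 mm above the bench, at the height to grip. Black dial: a 44 mm disc with a raised bar 42 mm long, 14 mm thick, 32 mm high, top 179 mm above the bench, pinched across its thickness. x = along the bar, away from the pointer's end; turns with the dial
- amber_bottle: Amber reagent bottle with a red cap, 72 mm in diameter, 150 mm tall, standing beyond the work; origin at the centre of its underside. Leave alone
- beaker: Glass beaker, 68 mm in diameter, 80 mm tall, standing beyond the work; origin at the centre of its underside. Leave alone
- bulb: Red-brown rubber pipette bulb, 54 mm in diameter, 92 mm tall, standing on its base nearer the robot; origin at the centre of its underside. Leave alone

How it is judged:
By the outcome, as a careful person would: the job done as asked, in the order asked, and still so for the second after the job is handed in, with the robot touching nothing.
It also fails if it takes over 72 s, if anything falls off the work surface, if the arm or the gripper's body presses on something with over 40 N, if the wrist force passes 120 N, or if a joint passes its speed limit or range.

## Robot

A 7-joint arm with a two-finger parallel gripper is mounted at the origin on the work surface. World frame = base frame: x ahead of the robot, y to its left, z up, the work surface at z = 0. Lengths are in m, angles in rad, forces in N, time in s.
With the tool pointing down it reaches from about 0.425 to 0.95 m from the base axis. Payload 16.7 kg.
Tool frame: the origin (TCP) lies between the finger pads; the fingertips stand ahead of it and the grasp point (between the pads) lies 8 mm behind it (env.tcp_to_tips is the y of the fingertips in the tool frame, in m); y points along the fingers, x is the direction in which the jaws open and shut, and the axes are right-handed (so a half turn about y gives the same grasp; the last joint's range is limited). The gripper opens to 94 mm and grips with 3 to 60 N. Pads are 16 mm wide; open, the fingers measure 119 mm over their backs; the gripper's body (75 mm by 177 mm) begins 78 mm behind the grasp point.
Start: joints at [1.016, 0.426, 0.074, 1.606, -0.034, 1.111, -0.067], TCP at [0.266, -0.62, 0.216] pointing down, gripper open.
Joint ranges: [-2.85, 2.85], [-0.5, 2.14], [-1.23, 1.37], [0.21, 2.46], [-1.02, 4.16], [0.16, 2.05], [-2.73, 2.73]. Speed limits (rad/s): [1.89, 1.89, 2.39, 2.39, 3.01, 3.01, 3.01].

## Interface

Orientations are given as [roll, pitch, yaw] about the fixed x, y, z axes, in that order (R = Rz(yaw) Ry(pitch) Rx(roll)).
In Python, from plant import get_obs, camera, camera_params, env gives the robot as it stands.
- The arm moves only by the shell command python3 -m crank 'ROWS' [OPENING]. ROWS is JSON, a list of rows, each a list of 6 numbers: the shift along the world's x, y, z each as a share of 0.75 m, from -1 to 1, then the turn, a rotation vector about the world's x, y, z each as a share of pi/2 rad, from -1 to 1. In form: [[dx, dy, dz, ax, ay, az], ...]. A call has 1 to 8 rows; each row is the pose to reach, as a shift and turn from the pose commanded when the call began; what a row does not reach only later rows make up. A row lasts 1/8 s, in which the tool goes at most 62.5 mm and 10.7 degrees, less where a joint would pass 70% of its speed; a pose out of reach is approached as far as the arm can. A call with a number of a shift or a turn outside -1 to 1 is refused whole. A call with a gripper value outside its range is refused whole. OPENING is the closure, from -1 (fully open) to 1 (shut), so that 0 is half open, set as the call begins (- or left out, the last holds). The fingers move at their own pace and stop on an object; the grip force is fixed at half the most. Time passes only in rows, so rows that repeat a pose let the fingers close. It gives the time, the measured TCP pose, the force and the opening at its end, in the units of the state.
- get_obs(): the state, without advancing time (a new reading comes with each control period).
- camera(name): name is "side" or "top" or "wrist"; returns (picture, depth): 400x640x3 uint8, red, green, blue; 400x640 float32, m along the optical axis (not along the pixel's ray), 0 where there is no reading.
- camera_params(name): a dict with "intrinsics" (3x3 intrinsics, pixels), "view" (4x4, takes a point from world to camera coordinates). Camera axes: x right, y down, z forward; pixel columns grow to the right and rows downward; lengths in m; the calibration is good to about 2 mm. The wrist camera is an equidistant fisheye: a pixel r from the principal point sees the ray r / f radians off the axis. A picture is of the moment at which its call begins: read the wrist's pose just before it. camera_params takes no time and is no camera call; for the wrist camera it gives the pose at the moment of the call.
- env.sign_off(): hands the job in, once; it reports no verdict.
The state is a dict: "time_s": time; "joint_positions": joint angles; "joint_velocities": joint speeds; "joint_torque": joint torques, N m; "ee_pos": TCP position; "tool_rot": TCP orientation; "force": force on the tool from outside, world axes, zero at the start; "moment": the same for the moment, N m; "grip_width": finger opening in m.
Only numpy, scipy, OpenCV 4.12 (cv2) and the standard library are available. Lean on these libraries where they do the work, as an engineer would, in place of code of your own. Each camera call takes 0.05 s, during which the arm holds its last target. There are 200 camera calls.

## Working session

There is one attempt and no reset: what is moved stays moved. The work goes in short steps, Python scripts to look and compute and a shell command to move; the robot and the scene stay as the last step left them, time stands still between calls to the robot, and variables do not carry over. Pictures are saved under pics/ and viewed, about 8 in all and at most 12, crops included, and the job is handed in when it is done.

```bash
mkdir -p pics; ls
python3 - <<'E'
from plant import get_obs,camera,camera_params,env
import cv2,numpy as np
o=get_obs();print({k:np.round(v,4).tolist() for k,v in o.items()},env.tcp_to_tips)
ims=[]
for n in("top","side"):
    p=camera_params(n);print(n,np.round(p["intrinsics"],1).tolist(),np.round(p["view"],4).tolist())
    im,d=camera(n);np.savez(f"{n}0.npz",im=im,d=d);ims.append(im)
    cv2.imwrite(f"pics/{n}0.png",im[...,::-1])
E
```

```text
pics
{'time_s': 0.0, 'joint_positions': [1.0165, 0.4267, 0.0739, 1.6066, -0.0341, 1.1108, -0.0671], 'joint_velocities': [-0.0007, 0.0004, 0.0012, 0.0014, 0.0004, -0.0007, -0.0012], 'joint_torque': [0.0008, -93.579, 3.6677, -45.4179, -0.0487, 0.0202, 0.0001], 'ee_pos': [0.2656, -0.6201, 0.2158], 'tool_rot': [-1.5709, 0.0012, -1.166], 'force': [-0.3037, 0.2499, -0.3224], 'moment': [0.0023, -0.0244, 0.0133], 'grip_width': 0.0941} 0.011
top [[502.3, 0.0, 311.0], [0.0, 502.3, 196.1], [0.0, 0.0, 1.0]] [[-0.0153, -0.9996, -0.0226, 0.0083], [-0.9949, 0.0174, -0.099, 0.6173], [0.0993, 0.0209, -0.9948, 1.1223], [0.0, 0.0, 0.0, 1.0]]
side [[394.8, 0.0, 321.4], [0.0, 394.8, 202.5], [0.0, 0.0, 1.0]] [[-0.9449, -0.3272, 0.0112, 0.5479], [-0.2616, 0.7342, -0.6265, 0.2314], [0.1968, -0.5949, -0.7793, 1.044], [0.0, 0.0, 0.0, 1.0]]
```

View pics/top0.png

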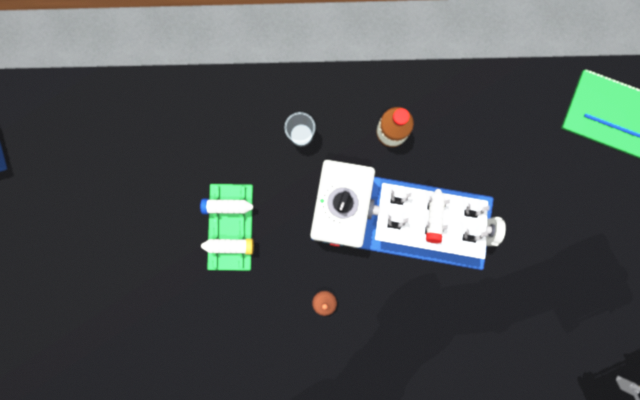

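View pics/side0.png

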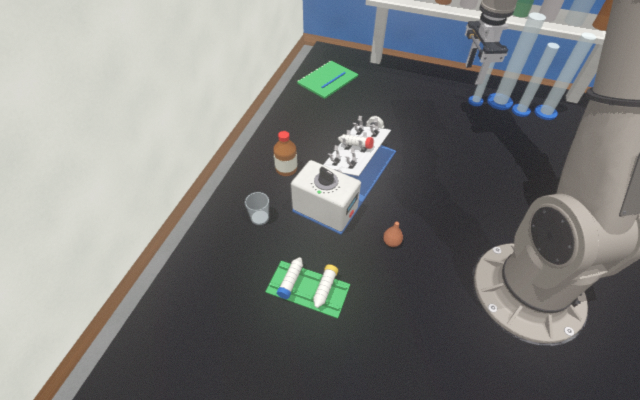

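Top view: housing at (343,203), paddle at (432,220) with the red cap at (434,238), dial at (343,203), rack at (230,227). The blue cap is at (205,206) facing +y, the yellow cap at (250,246) facing -y. Next I measure these.

```bash
cat > h.py <<'E'
import numpy as np,cv2
from plant import get_obs,camera,camera_params,env
def world(n,d):
    p=camera_params(n);K=p["intrinsics"];V=np.array(p["view"])
    v,u=np.mgrid[:400,:640];c=np.stack([(u-K[0][2])/K[0][0]*d,(v-K[1][2])/K[1][1]*d,d],-1)
    return (c-V[:3,3])@V[:3,:3]
def ray(n,uv,z):
    p=camera_params(n);K=np.array(p["intrinsics"]);V=np.array(p["view"]);R=V[:3,:3]
    o=-R.T@V[:3,3];d=(np.c_[np.atleast_2d(uv),np.ones(len(np.atleast_2d(uv)))]@np.linalg.inv(K).T)@R
    return o+d*((z-o[2])/d[:,2])[:,None]
def mask(im,lo,hi,box=None):
    m=cv2.inRange(cv2.cvtColor(im,cv2.COLOR_RGB2HSV),lo,hi)
    if box: k=np.zeros_like(m);u0,v0,u1,v1=box;k[v0:v1,u0:u1]=1;m=m*k
    return m
def cen(m): return np.argwhere(m)[:,::-1].mean(0)
def rect(P): return cv2.minAreaRect((P[:,:2]*1000).astype(np.float32))
E
python3 - <<'E'
from h import *
a=np.load("top0.npz");im,d=a["im"],a["d"];W=world("top",d);z=W[...,2]
box=np.zeros((400,640),bool);box[140:280,290:520]=1
print("bench z",np.median(z[300:380,50:250]))
H=box&(z>.125)&(z<.145);H[:,378:]=0
print("housing",rect(W[H]),H.sum(),np.median(z[H]))
hs=cv2.cvtColor(im,cv2.COLOR_RGB2HSV)
B=mask(im,(105,120,60),(125,255,255),(365,170,500,275))>0
P=ray("top",np.argwhere(B)[:,::-1],.012);print("base",rect(P),B.sum())
# ray corner housing
Hq=np.argwhere(H)[:,::-1];print("housing ray",rect(ray("top",Hq,.135)))
D=(box&(z>.16));D[:,378:]=0;print("dial bar",rect(ray("top",np.argwhere(D)[:,::-1],.179)),D.sum(), np.median(z[D]))
for n,lo,hi,bx,zz in [("blue",(105,120,60),(125,255,255),(190,190,225,225),.05),("yellow",(15,120,100),(32,255,255),(235,230,270,262),.05)]:
    m=mask(im,lo,hi,bx);print(n,cen(m),ray("top",cen(m),zz),m.sum()//255)
for n,bx in [("tubeblue",(195,190,262,222)),("tubeyel",(195,230,262,262))]:
    k=np.zeros((400,640),bool);k[bx[1]:bx[3],bx[0]:bx[2]]=1
    k&=(z>.035)&(z<.07);print(n,rect(W[k]),z[k].max(),k.sum())
G=mask(im,(50,100,60),(75,255,255),(195,170,265,285));print("rack",rect(ray("top",np.argwhere(G)[:,::-1],.01)))
Pd=box&(z>.07)&(z<.135);Pd[:,:378]=0;Pd[:,488:]=0
# paddle plane: fit
w=W[Pd];s=(hs[...,2][Pd]>180);w=w[s]
for _ in range(8):
    A=np.c_[w[:,:2],np.ones(len(w))];c=np.linalg.lstsq(A,w[:,2],rcond=None)[0];r=w[:,2]-A@c;w=w[np.abs(r)<max(.003,1.2*r.std())]
print("paddle plane",c,len(w),w.min(0),w.max(0))
big=cv2.resize(im[150:285,180:510],None,fx=2.4,fy=2.4,interpolation=cv2.INTER_CUBIC);cv2.imwrite("pics/c1.png",big[...,::-1])
E
```

```text
bench z -7.588728976007253e-05
housing ((590.5617065429688, -73.23336791992188), (119.87332153320312, 170.07420349121094), 78.93701171875) 3845 0.13450353719014868
base ((553.0226440429688, -271.56536865234375), (279.679443359375, 173.86769104003906), 79.06977081298828) 2327
housing ray ((589.8397216796875, -72.81257629394531), (118.80254364013672, 168.61077880859375), 79.10132598876953)
dial bar ((579.505615234375, -44.00487518310547), (272.9598083496094, 157.7511444091797), 1.7107410430908203) 190 0.17876851452711454
blue [202.93636364 205.85454545] [[0.59747589 0.24270341 0.05      ]] 110
yellow [250.06849315 246.30136986] [[0.50473537 0.13600016 0.05      ]] 73
tubeblue ((595.2162475585938, 191.4250030517578), (113.86802673339844, 41.498165130615234), 88.77153778076172) 0.06125632321234137 678
tubeyel ((506.2408142089844, 191.0131378173828), (114.17384338378906, 40.72690963745117), 89.04177856445312) 0.06266292459102399 676
rack ((552.0402221679688, 189.09417724609375), (104.86875915527344, 203.28189086914062), 88.4540786743164)
paddle plane [-0.28563966  0.05716627  0.27528041] 3982 [ 0.47308465 -0.3828667   0.0808297 ] [ 0.63593324 -0.14265859  0.12229087]
```

View pics/c1.png

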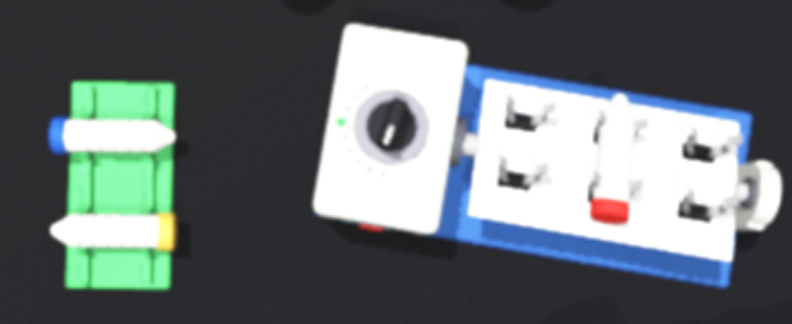

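Measured, with the rotator yaw about -11°:
- shaft_mid about (.555,-.260), and the plane height there checks (.102 against the expected .1026)
- paddle tilt about 0.284 rad
- near_edge when level about (.509,-.211)

First move: shut the gripper and go above near_edge.

```bash
python3 -m crank '[[0.324,0.545,0,0,0,0.62],[0.324,0.545,0,0,0,0.62],[0.324,0.545,0,0,0,0.62],[0.324,0.545,0,0,0,0.62],[0.324,0.545,0,0,0,0.62],[0.324,0.545,0,0,0,0.62],[0.324,0.545,0,0,0,0.62],[0.324,0.545,0,0,0,0.62]]' 1; python3 -m crank '[[0,0,-0.05,0,0,0],[0,0,-0.05,0,0,0]]'
python3 - <<'E'
from h import *
o=get_obs();print(np.round(o["ee_pos"],4),np.round(o["tool_rot"],4),o["force"])
im,_=camera("wrist");cv2.imwrite("pics/w1.png",im[...,::-1]);p=camera_params("wrist");print(np.round(p["intrinsics"],1).tolist(),np.round(p["view"],3).tolist())
E
```

```text
time_s: 1.1
ee_pos: [0.5099, -0.2086, 0.2164]
tool_rot: [-1.57, 0.0, -0.189]
force: [1.0, -0.9, 0.7]
grip_width: 0.0176
time_s: 1.35
ee_pos: [0.5073, -0.211, 0.1769]
tool_rot: [-1.57, 0.005, -0.191]
force: [-0.1, 0.2, 0.2]
grip_width: 0.0007
[ 0.5073 -0.211   0.1769] [-1.57    0.0045 -0.1914] [-0.13835527  0.24844106  0.24305873]
[[309.7, 0.0, 320.5], [0.0, 309.7, 198.2], [0.0, 0.0, 1.0]] [[0.981, -0.192, -0.002, -0.539], [-0.185, -0.946, 0.265, -0.124], [-0.053, -0.26, -0.964, 0.327], [0.0, 0.0, 0.0, 1.0]]
```

View pics/w1.png

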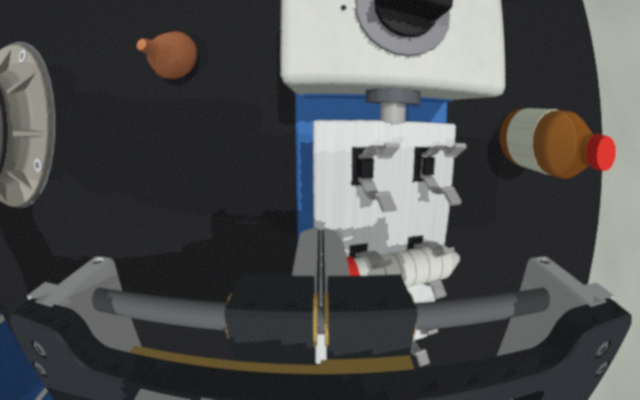

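The wrist view shows the closed fingers in the gap between the red tube (355,265) and the motor clips (360,165). Pressing down now.

```bash
python3 -m crank '[[0.002,0,-0.05,0,0,0],[0.002,0,-0.06,0,0,0],[0.002,0,-0.068,0,0,0],[0.002,0,-0.074,0,0,0],[0.002,0,-0.079,0,0,0],[0.002,0,-0.083,0,0,0],[0.002,0,-0.085,0,0,0],[0.002,0,-0.085,0,0,0]]'
```

```text
time_s: 2.4
ee_pos: [0.5104, -0.2122, 0.1168]
tool_rot: [-1.571, -0.001, -0.193]
force: [-1.3, 0.3, 3.4]
grip_width: 0.0007
```

```bash
python3 -m crank '[[0,0,-0.002,0,0,0],[0,0,-0.004,0,0,0],[0,0,-0.004,0,0,0]]'
cat >> h.py <<'E'
def plane():
    im,d=camera("top");W=world("top",d);g=cv2.cvtColor(im,cv2.COLOR_RGB2GRAY)
    ex=np.array([.9816,-.1908]);ey=np.array([.1908,.9816])
    q=W[...,:2]-np.array([.5554,-.2597]);lx,ly=q@ex,q@ey
    # bare strips of the plate: between stations
    m=(abs(lx)<.055)&(abs(abs(ly)-.040)<.013)&(g>150)&(abs(W[...,2]-.1025)<.03)
    x,zz=lx[m],W[...,2][m];k=np.ones(len(x),bool)
    for _ in range(6):
        c=np.polyfit(x[k],zz[k],1);r=zz-np.polyval(c,x);k=abs(r)<max(.002,2*r[k].std())
    print("paddle angle",round(-np.arctan(c[0]),4),"z0",round(c[1],4),k.sum(),"spread",round(r[k].std(),4))
    return im,d
E
python3 - <<'E'
from h import *
print(get_obs()["ee_pos"],get_obs()["force"]);plane()
E
```

```text
time_s: 2.78
ee_pos: [0.5104, -0.2121, 0.1139]
tool_rot: [-1.571, -0.0, -0.193]
force: [-5.0, 1.3, 7.9]
grip_width: 0.0007
[ 0.51035454 -0.21214823  0.1139076 ] [-5.03783473  1.33896394  7.92230644]
paddle angle -0.0249 z0 0.1001 70 spread 0.0013
```

```bash
python3 -m crank '[[0,0,0.05,0,0,0],[0,0,0.12,0,0,0],[0.03,0.1,0.15,0,0,0.11],[0.06,0.25,0.15,0,0,0.11],[0.115,0.4,0.15,0,0,0.11],[0.115,0.537,0.15,0,0,0.11],[0.115,0.537,0.15,0,0,0.11],[0.115,0.537,0.15,0,0,0.11]]' -1
python3 -m crank '[[0,0,-0.06,0,0,0],[0,0,-0.1,0,0,0],[0,0,-0.1,0,0,0],[0,0,-0.1,0,0,0]]'
python3 - <<'E'
from h import *
print(get_obs()["ee_pos"]);im,d=plane()
im,_=camera("wrist");cv2.imwrite("pics/w2.png",im[...,::-1]);np.savez("w2.npz",im=im,V=camera_params("wrist")["view"])
E
```

```text
time_s: 3.82
ee_pos: [0.5906, 0.1532, 0.2262]
tool_rot: [-1.571, -0.002, -0.02]
force: [1.2, 0.0, 0.1]
grip_width: 0.0771
time_s: 4.32
ee_pos: [0.5909, 0.1516, 0.1514]
tool_rot: [-1.57, -0.002, -0.02]
force: [0.0, 0.5, 0.7]
grip_width: 0.0939
[0.59089783 0.15164072 0.15140824]
paddle angle 0.0026 z0 0.1019 1044 spread 0.0015
```

View pics/w2.png

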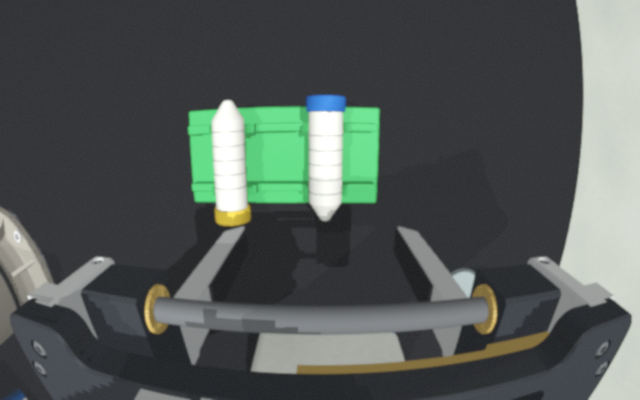

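The view shows the blue tube running from (326,97) to (325,220), and the yellow one from (229,100) to (233,223) with its cap at the bottom. The paddle is level at 0.003 rad.

```bash
cat >> h.py <<'E'
def wray(uv,z,V,K=((309.7,0,320.5),(0,309.7,198.2))):
    uv=np.atleast_2d(uv).astype(float);V=np.array(V);a=(uv[:,0]-K[0][2])/K[0][0];b=(uv[:,1]-K[1][2])/K[1][1];r=np.hypot(a,b)+1e-9
    c=np.c_[np.sin(r)*a/r,np.sin(r)*b/r,np.cos(r)];R=V[:3,:3];o=-R.T@V[:3,3];d=c@R
    return o+d*((z-o[2])/d[:,2])[:,None]
E
python3 - <<'E'
from h import *
a=np.load("w2.npz");im,V=a["im"],a["V"]
hs=cv2.cvtColor(im,cv2.COLOR_RGB2HSV)
for n,u0,u1 in(("blue",300,352),("yellow",205,258)):
    k=np.zeros((400,640),np.uint8);k[90:232,u0:u1]=1
    w=((hs[...,1]<60)&(hs[...,2]>110)).astype(np.uint8)
    c=cv2.inRange(hs,(105,120,60),(125,255,255)) if n=="blue" else cv2.inRange(hs,(15,120,80),(32,255,255))
    m=((w>0)|(c>0))&(k>0);q=np.argwhere(m)[:,::-1]
    v0,v1=q[:,1].min(),q[:,1].max();P=wray([[q[q[:,1]==v0][:,0].mean(),v0],[q[q[:,1]==v1][:,0].mean(),v1]],.04,V)
    rows=np.arange(130,195,5);e=np.array([[q[q[:,1]==r][:,0].min()-.5,r] for r in rows]),np.array([[q[q[:,1]==r][:,0].max()+.5,r] for r in rows])
    L,R=wray(e[0],.044,V),wray(e[1],.044,V);M=(L+R)/2;f=np.polyfit(M[:,1],M[:,0],1)
    print(n,v0,v1,P.round(4).tolist(),"len",np.linalg.norm(P[0]-P[1]),"mid",P.mean(0),"axis slope dx/dy",f[0],"x@.191",np.polyval(f,.191),"width",(R-L)[:,0].mean())
E
```

```text
blue 94 220 [[0.5979, 0.2481, 0.04], [0.5948, 0.1302, 0.04]] len 0.11790509608331988 mid [0.59633979 0.18912894 0.04      ] axis slope dx/dy 0.027788123629812887 x@.191 0.5964457182644541 width 0.0300260664611356
yellow 99 231 [[0.5076, 0.2482, 0.04], [0.504, 0.1199, 0.04]] len 0.1282922684332078 mid [0.50581083 0.18403729 0.04      ] axis slope dx/dy 0.0291023708848024 x@.191 0.5070947231921219 width 0.031537879545161684
```

```bash
python3 -m crank '[[0.007,0.0505,0,0,0,-0.005],[0.007,0.0505,-0.06,0,0,-0.005],[0.007,0.0505,-0.12,0,0,-0.005],[0.007,0.0505,-0.159,0,0,-0.005],[0.007,0.0505,-0.159,0,0,-0.005],[0.007,0.0505,-0.159,0,0,-0.005]]' -1; python3 -m crank '[[0,0,0,0,0,0],[0,0,0,0,0,0],[0,0,0,0,0,0],[0,0,0,0,0,0]]' 1
```

```text
time_s: 5.18
ee_pos: [0.5963, 0.1898, 0.032]
tool_rot: [-1.57, -0.002, -0.027]
force: [-0.4, 0.2, -0.3]
grip_width: 0.0939
time_s: 5.68
ee_pos: [0.5952, 0.1895, 0.0303]
tool_rot: [-1.571, -0.0, -0.027]
force: [-0.1, 0.4, 0.2]
grip_width: 0.0574
```

```bash
python3 -m crank '[[0,0,0,0,0,0],[0,0,0,0,0,0],[0,0,0,0,0,0],[0,0,0.05,0,0,0],[0,0,0.12,0,0,0],[0,0,0.2,0,0,0],[0,0,0.28,0,0,0],[0,0,0.28,0,0,0]]' 1
```

```text
time_s: 6.68
ee_pos: [0.5971, 0.1905, 0.2451]
tool_rot: [-1.568, -0.007, -0.027]
force: [0.4, 0.1, -2.1]
grip_width: 0.0298
```

```bash
python3 -m crank '[[-0.076,-0.704,0,0,0,-0.95],[-0.076,-0.704,0,0,0,-0.95],[-0.076,-0.704,0,0,0,-0.95],[-0.076,-0.704,0,0,0,-0.95],[-0.076,-0.704,0,0,0,-0.95],[-0.076,-0.704,0,0,0,-0.95],[-0.076,-0.704,0,0,0,-0.95],[-0.076,-0.704,0,0,0,-0.95]]'; python3 -c "
from plant import get_obs;print(get_obs()['joint_positions'].round(2),get_obs()['ee_pos'])"
```

```text
time_s: 7.68
ee_pos: [0.5406, -0.3095, 0.2392]
tool_rot: [-1.572, 0.0, -1.525]
force: [0.5, 0.4, -0.5]
grip_width: 0.0293
[ 0.47  0.33 -0.07  1.7   0.03  1.12 -1.13] [ 0.54060098 -0.30951339  0.23916012]
```

```bash
python3 -m crank '[[0,-0.038,-0.02,0,0,-0.151],[0,-0.038,-0.06,0,0,-0.151],[0,-0.038,-0.06,0,0,-0.151],[0,-0.038,-0.06,0,0,-0.151]]'
python3 - <<'E'
from h import *
o=get_obs();print(o["ee_pos"],o["tool_rot"])
im,_=camera("wrist");np.savez("w3.npz",im=im,V=camera_params("wrist")["view"]);s,_=camera("side");np.savez("s3.npz",im=s);plane()
s2=cv2.resize(s[90:190,310:430],(480,400),interpolation=cv2.INTER_CUBIC)
cv2.imwrite("pics/w3.png",np.hstack([cv2.resize(im,(640,400))[:, 120:440],s2])[...,::-1])
E
```

```text
time_s: 8.18
ee_pos: [0.5418, -0.3358, 0.1956]
tool_rot: [-1.571, 0.0, -1.755]
force: [0.3, -0.7, -0.2]
grip_width: 0.0297
[ 0.5418448  -0.33575717  0.19558792] [-1.57074194e+00  1.30212508e-04 -1.75465075e+00]
paddle angle 0.0039 z0 0.102 841 spread 0.0015
```

View pics/w3.png

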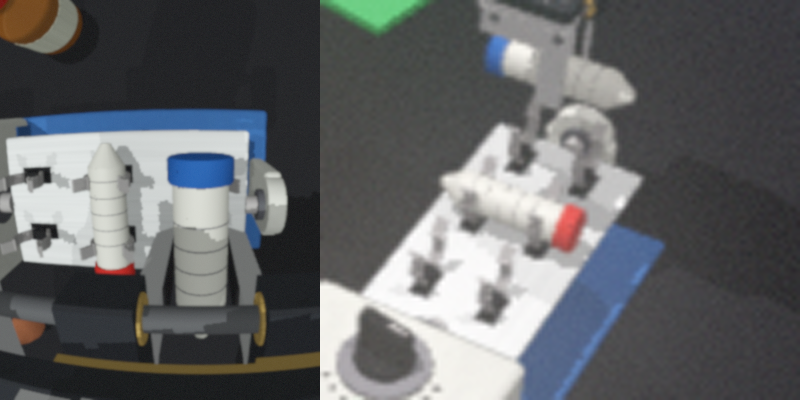

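Wrist half: blue cap at (321,171) in full-frame pixels, motor-station blocks at about (160,172) and (165,231). Side half: the tube is above the post station. Next a numeric check of the station and the cap.

Run:
```python
from h import *
a=np.load("w3.npz");im,V=a["im"],a["V"];hs=cv2.cvtColor(im,cv2.COLOR_RGB2HSV)
c0=np.array([.5554,-.2597]);ex=np.array([.9816,-.1908]);ey=np.array([.1908,.9816])
loc=lambda P:np.round(((np.atleast_2d(P)[:,:2]-c0)@np.c_[ex,ey])*1000,1).tolist()
m=cv2.inRange(hs,(105,120,60),(125,255,255));m[:,:275]=0;m[:, 365:]=0;m[:148]=0;m[192:]=0
q=np.argwhere(m)[:,::-1];col=q[abs(q[:,0]-321)<8]
# near rim of the cap (axial +43), top surface; far rim axial +57
print("cap rows",[(u,col[col[:,0]==u][:,1].min(),col[col[:,0]==u][:,1].max()) for u in(315,321,327)])
v1=np.median([col[col[:,0]==u][:,1].max() for u in range(315,328)])+.5
u=(q[:,0].min()+q[:,0].max())/2
print("rim +43 local",loc(wray([[u,v1]],.2036+.0175,V)),"tcp local",loc(get_obs()["ee_pos"]))
dk=((hs[...,2]<45)).astype(np.uint8);dk[:155]=0;dk[255:]=0;dk[:,:130]=0;dk[:,200:]=0
n,l,s,ce=cv2.connectedComponentsWithStats(dk)
for i in range(1,n):
    if s[i,4]>25: print("dark",s[i],ce[i].round(1),loc(wray([ce[i]],.1155,V)))
r=cv2.inRange(hs,(0,150,80),(6,255,255));r[:255]=0;r[:,:210]=0;r[:,260:]=0
if r.any(): print("redcap",cen(r),loc(wray([cen(r)],.14,V)))
print("red tube tip (228,143)",loc(wray([[227,143]],.1305,V)))
b=cv2.inRange(hs,(105,120,60),(125,255,255));b[150:]=0;ys=np.argwhere(b)
P=wray(np.array([[u,np.argwhere(b[:,u])[0,0]] for u in range(150,375,15) if b[:,u].any()]),.012,V);print("far base edge",loc(P)[::3])
```

```text
cap rows [(315, np.int64(154), np.int64(187)), (321, np.int64(154), np.int64(187)), (327, np.int64(154), np.int64(187))]
rim +43 local [[44.4, -76.6]] tcp local [[1.5, -77.5]]
dark [146 169  24  13 130] [159.9 173.2] [[32.6, 67.7]]
dark [153 225  24  13 194] [163.4 230.5] [[-22.5, 71.9]]
redcap [236.91774892 270.87012987] [[-47.1, -6.8]]
red tube tip (228,143) [[58.5, -3.7]]
far base edge [[87.1, 136.8], [85.9, 72.7], [86.5, 16.1], [86.1, -36.3], [87.2, -87.1]]
```

Run:
```python
from h import *
c0=np.array([.5554,-.2597]);ex=np.array([.9816,-.1908]);ey=np.array([.1908,.9816])
def an(im,d,t):
    W=world("top",d);hs=cv2.cvtColor(im,cv2.COLOR_RGB2HSV);q=W[...,:2]-c0;lx,ly,z=q@ex,q@ey,W[...,2]
    print(t)
    r=cv2.inRange(hs,(0,150,80),(8,255,255))>0;r&=(abs(lx)<.08)&(abs(ly)<.04);print("redcap",r.sum(),np.c_[lx,ly,z][0].shape,[round(float(v[r].mean()),4) for v in(lx,ly,z)], ly[r].min(),ly[r].max())
    pl=.1025-np.tan(.284 if t=="0" else .003)*lx
    m=(abs(ly)<.03)&(abs(lx)<.045)&(z>pl+.022);
    for a,b in((-.04,-.015),(-.015,.015),(.015,.04)):
        k=m&(lx>a)&(lx<b);print("tube",a,k.sum(),round(float(np.median(ly[k])),4),np.round(np.percentile(ly[k],[3,97]),4))
    for s in(-.08,.08):
        k=(abs(ly-s)<.035)&(abs(lx)<.05)&(z>pl+.006)&(z<pl+.06);
        for h in(-1,1):
            kk=k&(lx*h>0);print("clip",s,h,kk.sum(),[np.round(np.percentile(v[kk],[5,50,95]),4).tolist() for v in(lx,ly)] if kk.any() else "")
    p=(abs(z-pl)<.004)&(abs(ly)<.13)&(abs(lx)<.08)&(hs[...,1]<50)&(hs[...,2]>150);print("plate ext",np.percentile(lx[p],[.5,99.5]),np.percentile(ly[p],[.5,99.5]))
a=np.load("top0.npz");an(a["im"],a["d"],"0")
im,d=camera("top");an(im,d,"now")
```

```text
0
redcap 118 (1920,) [-0.0399, 0.0018, 0.1551] -0.012491429380162226 0.014915437347953015
tube -0.04 219 0.0025 [-0.0175  0.0185]
tube -0.015 232 0.0022 [-0.0179  0.0164]
tube 0.015 203 0.0017 [-0.0181  0.0184]
clip -0.08 -1 164 [[-0.0289, -0.0202, -0.011], [-0.0997, -0.0852, -0.0602]]
clip -0.08 1 162 [[0.0248, 0.0331, 0.0435], [-0.1001, -0.0841, -0.0601]]
clip 0.08 -1 153 [[-0.0292, -0.0207, -0.0107], [0.0601, 0.0767, 0.0993]]
clip 0.08 1 149 [[0.0248, 0.0326, 0.0429], [0.0599, 0.078, 0.1003]]
plate ext [-0.0626574   0.06091115] [-0.1149517   0.11464215]
now
redcap 69 (1920,) [-0.0507, 0.0017, 0.145] -0.012832092503996344 0.014573242452659022
tube -0.04 1590 -0.0124 [-0.0281  0.0125]
tube -0.015 1895 -0.0169 [-0.0296  0.0125]
tube 0.015 1083 -0.0209 [-0.0289  0.0135]
clip -0.08 -1 56 [[-0.0336, -0.0297, -0.0246], [-0.0844, -0.0673, -0.0595]]
clip -0.08 1 0 
clip 0.08 -1 115 [[-0.0338, -0.0291, -0.0243], [0.0598, 0.0755, 0.1002]]
clip 0.08 1 125 [[0.022, 0.0267, 0.0315], [0.0598, 0.0761, 0.1005]]
plate ext [-0.06519253  0.0633382 ] [-0.10888999  0.1187608 ]
```

Run:
```python
from h import *
c0=np.array([.5554,-.2597]);ex=np.array([.9816,-.1908]);ey=np.array([.1908,.9816])
im,d=camera("top");W=world("top",d);hs=cv2.cvtColor(im,cv2.COLOR_RGB2HSV);q=W[...,:2]-c0;lx,ly,z=q@ex,q@ey,W[...,2]
b=(cv2.inRange(hs,(105,120,40),(125,255,255))>0)&(z>.17)&(abs(lx-.05)<.03)
print(b.sum(),[np.round(np.percentile(v[b],[1,50,99]),4) for v in(lx,ly,z)])
```

```text
78 [array([0.033 , 0.051 , 0.0562]), array([-0.0786, -0.0668, -0.0431]), array([0.204 , 0.2206, 0.3057])]
```

Run:
```python
from h import *
c0=np.array([.5554,-.2597]);ex=np.array([.9816,-.1908]);ey=np.array([.1908,.9816])
im,d=camera("top");W=world("top",d);hs=cv2.cvtColor(im,cv2.COLOR_RGB2HSV);q=W[...,:2]-c0;lx,ly,z=q@ex,q@ey,W[...,2]
b=(cv2.inRange(hs,(105,120,40),(125,255,255))>0)&(z>.195)&(z<.225)&(abs(lx-.05)<.012)
print(b.sum(),np.round(np.percentile(ly[b],[0,2,50,98,100]),4))
i=np.argsort(-z[b])[:12];print("crest",ly[b][i].round(4),z[b][i].round(4), lx[b].max())
```

```text
73 [-0.0795 -0.0787 -0.0668 -0.0578 -0.057 ]
crest [-0.0771 -0.0754 -0.0744 -0.0676 -0.0708 -0.075  -0.0671 -0.0756 -0.0645
 -0.0704 -0.0775 -0.0699] [0.2249 0.2244 0.2244 0.2242 0.224  0.224  0.2239 0.223  0.2228 0.2228
 0.2228 0.2227] 0.056342618869887104
```

```bash
python3 -m crank '[[-0.0023,-0.005,0,0,0,-0.004],[-0.0023,-0.005,-0.03,0,0,-0.004],[-0.0023,-0.005,-0.05,0,0,-0.004],[-0.0023,-0.005,-0.06,0,0,-0.004],[-0.0023,-0.005,-0.06,0,0,-0.004]]'; python3 -m crank '[[0,0,-0.007,0,0,0],[0,0,-0.012,0,0,0],[0,0,-0.018,0,0,0],[0,0,-0.024,0,0,0]]';python3 -m crank '[[0,0,-0.006,0,0,0],[0,0,-0.012,0,0,0],[0,0,-0.016,0,0,0],[0,0,-0.02,0,0,0],[0,0,-0.02,0,0,0]]'
```

```text
time_s: 9.1
ee_pos: [0.5397, -0.3398, 0.1498]
tool_rot: [-1.572, 0.0, -1.763]
force: [0.6, -0.9, -0.7]
grip_width: 0.0294
time_s: 9.6
ee_pos: [0.541, -0.3407, 0.1337]
tool_rot: [-1.568, -0.001, -1.763]
force: [0.3, -0.6, 12.0]
grip_width: 0.0296
time_s: 10.22
ee_pos: [0.5403, -0.3407, 0.1194]
tool_rot: [-1.569, -0.001, -1.763]
force: [-7.4, 1.4, 28.7]
grip_width: 0.0293
```

```bash
python3 -m crank '[[0,0,0.006,0,0,0],[0,0,0.006,0,0,0],[0,0,0.006,0,0,0],[0,0,0.006,0,0,0]]' -0.15; python3 -m crank '[[0,0,0.03,0,0,0],[0,0,0.09,0,0,0],[0,0,0.15,0,0,0],[0,0,0.15,0,0,0]]' -0.15
python3 - <<'E'
from h import *
o=get_obs();print(o["ee_pos"]);
im,_=camera("wrist");np.savez("w4.npz",im=im,V=camera_params("wrist")["view"])
s,_=camera("side")
cv2.imwrite("pics/w4.png",np.hstack([im[:, 120:440],cv2.resize(s[90:190,310:430],(480,400),interpolation=cv2.INTER_CUBIC)])[...,::-1])
E
```

```text
time_s: 10.72
ee_pos: [0.5397, -0.3398, 0.1213]
tool_rot: [-1.571, 0.0, -1.763]
force: [-0.7, 0.0, -0.1]
grip_width: 0.0539
time_s: 11.22
ee_pos: [0.5413, -0.3407, 0.2376]
tool_rot: [-1.566, -0.001, -1.763]
force: [0.4, 0.2, -1.2]
grip_width: 0.0544
[ 0.54126068 -0.3407085   0.23763151]
```

View pics/w4.png

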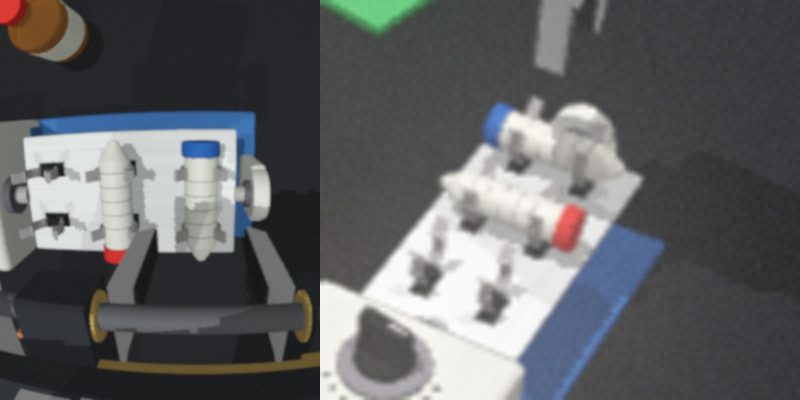

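Blue tube is in its clips, its cap level with the red tube's far tip. Going for the yellow one, and checking the paddle on the way.

```bash
python3 -m crank '[[-0.046,0.707,0,0,0,0.97],[-0.046,0.707,0,0,0,0.97],[-0.046,0.707,0,0,0,0.97],[-0.046,0.707,0,0,0,0.97],[-0.046,0.707,0,0,0,0.97],[-0.046,0.707,0,0,0,0.97],[-0.046,0.707,0,0,0,0.97],[-0.046,0.707,0,0,0,0.97]]' -1
python3 - <<'E'
from h import *
o=get_obs();print(o["ee_pos"],o["tool_rot"][2])
im,d=plane()
c0=np.array([.5554,-.2597]);ex=np.array([.9816,-.1908]);ey=np.array([.1908,.9816])
W=world("top",d);hs=cv2.cvtColor(im,cv2.COLOR_RGB2HSV);q=W[...,:2]-c0;lx,ly,z=q@ex,q@ey,W[...,2]
b=(cv2.inRange(hs,(105,120,40),(125,255,255))>0)&(z>.12)&(abs(lx-.05)<.03)&(abs(ly+.08)<.03)
print("bluecap",b.sum(),[np.round(np.percentile(v[b],[2,50,98]),4) for v in(lx,ly,z)])
for y in(0,-.08):
  for x in(-.025,.0,.02):
    k=(abs(ly-y)<.008)&(abs(lx-x)<.01);print("tube top z",y,x,np.round(np.percentile(z[k],[50,90]),4),k.sum())
E
```

```text
time_s: 12.32
ee_pos: [0.5063, 0.1607, 0.2329]
tool_rot: [-1.572, 0.002, -0.257]
force: [1.7, -0.6, -0.5]
grip_width: 0.0939
[0.50628488 0.16068612 0.23289234] -0.2568893344518366
paddle angle 0.0004 z0 0.1018 1062 spread 0.0015
bluecap 72 [array([0.0444, 0.0489, 0.0538]), array([-0.0927, -0.0757, -0.0642]), array([0.1347, 0.1441, 0.1498])]
tube top z 0 -0.025 [0.1442 0.146 ] 75
tube top z 0 0.0 [0.1446 0.1467] 74
tube top z 0 0.02 [0.1438 0.1465] 79
tube top z -0.08 -0.025 [0.1438 0.1465] 79
tube top z -0.08 0.0 [0.1442 0.1468] 73
tube top z -0.08 0.02 [0.1437 0.1466] 77
```

```bash
python3 -m crank '[[0.001,0.0384,0,0,0,0.146],[0.001,0.0384,-0.05,0,0,0.146],[0.001,0.0384,-0.12,0,0,0.146],[0.001,0.0384,-0.19,0,0,0.146],[0.001,0.0384,-0.23,0,0,0.146],[0.001,0.0384,-0.268,0,0,0.146],[0.001,0.0384,-0.268,0,0,0.146],[0.001,0.0384,-0.268,0,0,0.146]]' -1; python3 -m crank '[[0,0,0,0,0,0],[0,0,0,0,0,0],[0,0,0,0,0,0],[0,0,0,0,0,0],[0,0,0,0,0,0],[0,0,0,0,0,0],[0,0,0,0,0,0]]' 1;  python3 -m crank '[[0,0,0.03,0,0,0],[0,0,0.1,0,0,0],[0,0,0.18,0,0,0],[0,0,0.25,0,0,0],[0,0,0.28,0,0,0],[0,0,0.28,0,0,0]]' 1
```

```text
time_s: 13.38
ee_pos: [0.508, 0.188, 0.0335]
tool_rot: [-1.571, 0.0, -0.033]
force: [-0.1, 0.6, -0.1]
grip_width: 0.094
time_s: 14.25
ee_pos: [0.5063, 0.1878, 0.0328]
tool_rot: [-1.572, 0.003, -0.033]
force: [-4.2, -1.1, 5.7]
grip_width: 0.0295
time_s: 15.0
ee_pos: [0.5088, 0.1881, 0.2447]
tool_rot: [-1.57, -0.003, -0.034]
force: [0.2, -0.6, -1.9]
grip_width: 0.029
```

```bash
python3 -m crank '[[0.082,-0.494,0,0,0,0.9],[0.082,-0.494,0,0,0,0.9],[0.082,-0.494,0,0,0,0.9],[0.082,-0.494,0,0,0,0.9],[0.082,-0.494,0,0,0,0.9],[0.082,-0.494,0,0,0,0.9],[0.082,-0.494,0,0,0,0.9],[0.082,-0.494,0,0,0,0.9]]'; python3 -m crank '[[0,0,-0.03,0,0,0],[0,0,-0.06,0,0,0],[0,0,-0.06,0,0,0]]'
python3 - <<'E'
from h import *
o=get_obs();print(o["ee_pos"],o["tool_rot"],o["joint_positions"].round(2))
im,_=camera("wrist");np.savez("w5.npz",im=im,V=camera_params("wrist")["view"])
s,_=camera("side");cv2.imwrite("pics/w5.png",np.hstack([im[:, 150:490],cv2.resize(s[90:215,280:430],(480,400),interpolation=cv2.INTER_CUBIC)])[...,::-1])
im,d=camera("top")
c0=np.array([.5554,-.2597]);ex=np.array([.9816,-.1908]);ey=np.array([.1908,.9816])
W=world("top",d);hs=cv2.cvtColor(im,cv2.COLOR_RGB2HSV);q=W[...,:2]-c0;lx,ly,z=q@ex,q@ey,W[...,2]
b=(cv2.inRange(hs,(15,120,60),(32,255,255))>0)&(z>.17)&(z<.24)&(abs(lx-.05)<.03)
print(b.sum(),[np.round(np.percentile(v[b],[2,50,98]),4) for v in(lx,ly,z)])
print("tcp loc",(o["ee_pos"][:2]-c0)@np.c_[ex,ey])
E
```

```text
time_s: 16.0
ee_pos: [0.5686, -0.1868, 0.2409]
tool_rot: [-1.568, 0.0, 1.333]
force: [0.9, 1.6, -0.7]
grip_width: 0.0291
time_s: 16.38
ee_pos: [0.5681, -0.1823, 0.1955]
tool_rot: [-1.566, -0.001, 1.332]
force: [0.3, -0.4, -0.5]
grip_width: 0.0294
[ 0.56812039 -0.18231557  0.19549121] [-1.56630676e+00 -5.08074403e-04  1.33222474e+00] [ 0.64  0.37 -0.55  1.78  0.22  1.06  1.34]Traceback (most recent call last):
  File "<stdin>", line 9, in <module>
    return _quantile_unchecked(
        a, q, axis, out, overwrite_input, method, keepdims, weights)
    return _ureduce(a,
                    func=_quantile_ureduce_func,
    ...<5 lines>...
                    overwrite_input=overwrite_input,
                    method=method)
    r = func(a, **kwargs)
    result = _quantile(arr,
                       quantiles=q,
    ...<2 lines>...
                       out=out,
                       weights=wgt)
    slices_having_nans = np.isnan(arr[-1, ...])
                                  ~~~^^^^^^^^^
IndexError: index -1 is out of bounds for axis 0 with size 0
```

View pics/w5.png

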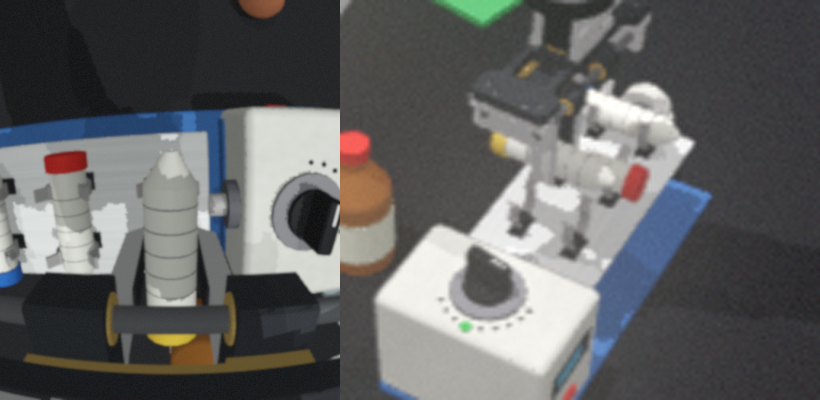

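Yellow cap points away from the robot. I check the cone tip at (320,140) to place the tube along its axis.

Run:
```python
from h import *
a=np.load("w5.npz");im,V=a["im"],a["V"]
c0=np.array([.5554,-.2597]);ex=np.array([.9816,-.1908]);ey=np.array([.1908,.9816])
loc=lambda P:np.round(((np.atleast_2d(P)[:,:2]-c0)@np.c_[ex,ey])*1000,1).tolist()
g=cv2.cvtColor(im,cv2.COLOR_RGB2GRAY)
print("tcp",loc(get_obs()["ee_pos"]),"tip",loc(wray([[322,v] for v in(136,140,150)],.2035,V)),"body",loc(wray([[320.5,190],[321.5,290]],.2185,V)))
print(g[128:160:2,322],im[290:312:2,321].tolist())
# same tip check on the blue grasp is unavailable; red tube as reference
print("red cap end / y",loc(wray([[217,155],[217,172]],.14,V)))
```

```text
tcp [[-0.6, 78.5]] tip [[-67.3, 82.7], [-65.2, 82.6], [-59.9, 82.3]] body [[-41.9, 80.7], [15.0, 78.5]]
[ 62  65 111 188 214 209 172 153 156 155 162 162 181 200 202 202] [[156, 157, 151], [155, 158, 151], [156, 158, 151], [153, 155, 149], [132, 134, 129], [157, 158, 153], [205, 207, 199], [205, 207, 200], [132, 134, 129], [56, 59, 58], [56, 58, 60]]
red cap end / y [[-54.2, 2.4], [-41.0, 0.9]]
```

```bash
python3 -m crank '[[0.0027,0,0,0,0,0.03],[0.0027,0,-0.03,0,0,0.03],[0.0027,0,-0.05,0,0,0.03],[0.0027,0,-0.06,0,0,0.03],[0.0027,0,-0.06,0,0,0.03]]'; python3 -m crank '[[0,0,-0.007,0,0,0],[0,0,-0.012,0,0,0],[0,0,-0.018,0,0,0],[0,0,-0.024,0,0,0]]';python3 -m crank '[[0,0,-0.006,0,0,0],[0,0,-0.012,0,0,0],[0,0,-0.015,0,0,0],[0,0,-0.018,0,0,0],[0,0,-0.018,0,0,0]]'
```

```text
time_s: 17.15
ee_pos: [0.5716, -0.1826, 0.153]
tool_rot: [-1.57, -0.0, 1.379]
force: [-0.6, 0.1, -1.9]
grip_width: 0.0293
time_s: 17.65
ee_pos: [0.5729, -0.1832, 0.1364]
tool_rot: [-1.574, 0.001, 1.379]
force: [-0.1, -1.8, 12.6]
grip_width: 0.0296
time_s: 18.27
ee_pos: [0.5716, -0.1832, 0.1231]
tool_rot: [-1.571, 0.001, 1.379]
force: [-9.4, -2.5, 23.3]
grip_width: 0.0295
```

```bash
python3 -m crank '[[0,0,0.006,0,0,0],[0,0,0.006,0,0,0],[0,0,0.006,0,0,0],[0,0,0.006,0,0,0]]' -0.15; python3 -m crank '[[0,0,0.03,0,0,0],[0,0,0.09,0,0,0],[0,0,0.15,0,0,0],[-0.06,-0.08,0.17,0,0,-0.2],[-0.12,-0.16,0.17,0,0,-0.4],[-0.12,-0.16,0.17,0,0,-0.5]]' -0.15
python3 - <<'E'
from h import *
o=get_obs();print(o["ee_pos"],o["tool_rot"])
im,d=plane()
c0=np.array([.5554,-.2597]);ex=np.array([.9816,-.1908]);ey=np.array([.1908,.9816])
W=world("top",d);hs=cv2.cvtColor(im,cv2.COLOR_RGB2HSV);q=W[...,:2]-c0;lx,ly,z=q@ex,q@ey,W[...,2]
for n,h,y in(("blue",(105,125),-.08),("yel",(15,32),.08)):
    b=(cv2.inRange(hs,(h[0],120,40),(h[1],255,255))>0)&(z>.12)&(z<.17)&(abs(lx-.05)<.03)&(abs(ly-y)<.03)
    print(n,b.sum(),[np.round(np.percentile(v[b],[2,50,98]),4) for v in(lx,ly,z)] if b.any() else "")
for y in(0,-.08,.08):
  for x in(-.025,.0,.02):
    k=(abs(ly-y)<.008)&(abs(lx-x)<.01);print("tube top z",y,x,np.round(np.percentile(z[k],[50,90]),4),k.sum())
np.savez("t6.npz",im=im,d=d)
# dial
k=np.zeros((400,640),bool);k[185:222,325:362]=1
b=k&(z>.165)&(z<.19);print("bar",b.sum(),rect(W[b]))
dk=k&(hs[...,2]<70)
r=ray("top",np.argwhere(dk)[:,::-1],.179);print("dark",dk.sum(),rect(r))
cv2.imwrite("pics/d6.png",np.vstack([cv2.resize(im[160:250,300:400],(500,450),interpolation=cv2.INTER_CUBIC)])[...,::-1])
E
```

```text
time_s: 18.77
ee_pos: [0.5715, -0.1825, 0.1259]
tool_rot: [-1.57, -0.0, 1.379]
force: [0.1, 0.5, -0.8]
grip_width: 0.0537
time_s: 19.52
ee_pos: [0.4792, -0.3057, 0.2538]
tool_rot: [-1.571, 0.001, 0.807]
force: [0.5, -0.1, 0.5]
grip_width: 0.054
[ 0.47917593 -0.30574374  0.2538433 ] [-1.57120265e+00  1.05357693e-03  8.06607725e-01]
paddle angle 0.0044 z0 0.1019 898 spread 0.0015
blue 72 [array([0.0444, 0.049 , 0.0533]), array([-0.0915, -0.0754, -0.0646]), array([0.1343, 0.1449, 0.1485])]
yel 18 [array([0.0455, 0.0494, 0.0526]), array([0.0666, 0.0811, 0.0949]), array([0.1372, 0.1415, 0.1459])]
tube top z 0 -0.025 [0.5921 0.6346] 513
tube top z 0 0.0 [0.3797 0.3834] 174
tube top z 0 0.02 [0.1437 0.1462] 79
tube top z -0.08 -0.025 [0.6387 0.6441] 133
tube top z -0.08 0.0 [0.1481 0.1481] 1Traceback (most recent call last):
  File "<stdin>", line 11, in <module>
    return _quantile_unchecked(
        a, q, axis, out, overwrite_input, method, keepdims, weights)
    return _ureduce(a,
                    func=_quantile_ureduce_func,
    ...<5 lines>...
                    overwrite_input=overwrite_input,
                    method=method)
    r = func(a, **kwargs)
    result = _quantile(arr,
                       quantiles=q,
    ...<2 lines>...
                       out=out,
                       weights=wgt)
    slices_having_nans = np.isnan(arr[-1, ...])
                                  ~~~^^^^^^^^^
IndexError: index -1 is out of bounds for axis 0 with size 0
```

Arm hid part of that view, but both caps read centred (x .0490 and .0494). The dial has not been touched, so I measure it from the first top image.

Run:
```python
from h import *
a=np.load("top0.npz");im,d=a["im"],a["d"]
W=world("top",d);hs=cv2.cvtColor(im,cv2.COLOR_RGB2HSV);z=W[...,2]
k=np.zeros((400,640),bool);k[185:222,325:362]=1
b=k&(z>.17)&(z<.19);print("bar",b.sum(),rect(W[b]),W[b].mean(0));bb=np.argwhere(b)[:,::-1];print(bb.min(0),bb.max(0),rect(ray("top",bb,.179)))
w=W[b][:,:2]-W[b][:,:2].mean(0);u,s,vt=np.linalg.svd(w,full_matrices=False);print("axis deg",np.degrees(np.arctan2(vt[0,1],vt[0,0])),s)
p=b&(hs[...,2]>110);print("pointer px",cen(p) if p.any() else None, W[p].mean(0) if p.any() else "")
ring=k&(z>.14)&(z<.152);print("disc",rect(W[ring]),ring.sum())
g=mask(im,(50,80,60),(80,255,255),(315,190,330,212));print("green",cen(g),ray("top",cen(g),.135))
```

```text
bar 145 ((591.1947631835938, -68.25088500976562), (13.823624610900879, 41.346126556396484), 68.8570327758789) [ 0.59114545 -0.06823227  0.17812785]
[337 191] [349 211] ((591.06298828125, -68.17718505859375), (13.781778335571289, 41.76265335083008), 68.87208557128906)
axis deg 158.2775168569544 [0.14456569 0.04796734]
pointer px [341.79411765 205.17647059] [ 0.58328808 -0.06608714  0.17878267]
disc ((590.9215698242188, -67.11167907714844), (64.17113494873047, 62.47224807739258), 88.97091674804688) 472
green [321.5 200.5] [[ 0.59730068 -0.02580955  0.135     ]]
```

```bash
python3 -m crank '[[0.151,0.315,0,0,0,0.25],[0.151,0.315,0,0,0,0.25],[0.151,0.315,0,0,0,0.25],[0.151,0.315,0,0,0,0.25],[0.151,0.315,-0.03,0,0,0.25],[0.151,0.315,-0.05,0,0,0.25],[0.151,0.315,-0.05,0,0,0.25]]' -0.15
python3 - <<'E'
from h import *
V=camera_params("wrist")["view"];im,_=camera("wrist");o=get_obs();print(o["ee_pos"],o["tool_rot"],o["joint_positions"].round(2));np.savez("w7.npz",im=im,V=V)
cv2.imwrite("pics/w7.png",im[...,::-1])
E
```

```text
time_s: 20.45
ee_pos: [0.5939, -0.0675, 0.2149]
tool_rot: [-1.569, 0.001, 1.209]
force: [-0.5, 0.2, 0.6]
grip_width: 0.0541
[ 0.59438525 -0.06771656  0.21586911] [-1.56986451e+00  6.18213064e-04  1.20792692e+00] [ 0.48  0.36 -0.59  1.75  0.22  1.1   1.02]
```

View pics/w7.png

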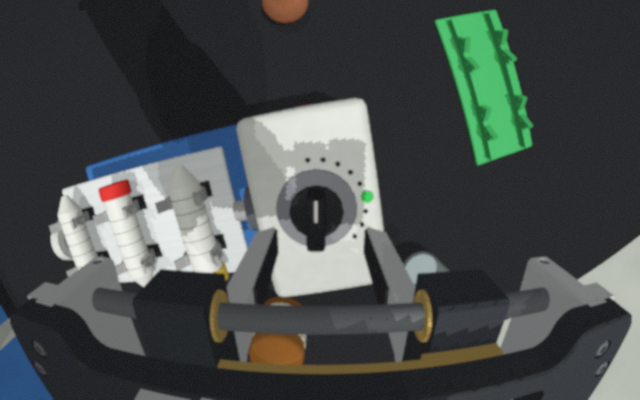

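The bar is parallel to the fingers and centred (316,210), pointer towards the robot, green dot at (367,196). Descending and gripping.

```bash
python3 -m crank '[[-0.003,-0.002,-0.03,0,0,-0.005],[-0.003,-0.002,-0.055,0,0,-0.005],[-0.003,-0.002,-0.069,0,0,-0.005],[-0.003,-0.002,-0.069,0,0,-0.005]]' -0.15;python3 -m crank '[[0,0,0,0,0,0],[0,0,0,0,0,0],[0,0,0,0,0,0],[0,0,0,0,0,0],[0,0,0,0,0,0]]' 1
```

```text
time_s: 21.0
ee_pos: [0.5924, -0.0681, 0.1639]
tool_rot: [-1.57, 0.0, 1.201]
force: [0.1, 0.6, 0.8]
grip_width: 0.0537
time_s: 21.62
ee_pos: [0.5918, -0.0704, 0.1646]
tool_rot: [-1.57, 0.003, 1.2]
force: [-6.4, -11.5, 7.9]
grip_width: 0.0137
```

```bash
python3 -m crank '[[-0.0017,-0.0044,0,0,0,0],[-0.0017,-0.0044,0,0,0,-0.1],[-0.0017,-0.0044,0,0,0,-0.22],[-0.0017,-0.0044,0,0,0,-0.34],[-0.0017,-0.0044,0,0,0,-0.46],[-0.0017,-0.0044,0,0,0,-0.58],[-0.0017,-0.0044,0,0,0,-0.69],[-0.0017,-0.0044,0,0,0,-0.69]]' 1
```

```text
time_s: 22.62
ee_pos: [0.5921, -0.0703, 0.1646]
tool_rot: [-1.57, -0.002, 0.118]
force: [4.3, 3.2, -0.7]
grip_width: 0.0139
```

```bash
python3 -m crank '[[0,0,0,0,0,-0.08],[0,0,0,0,0,-0.157],[0,0,0,0,0,-0.157],[0,0,0,0,0,-0.157]]' 1; python3 -m crank '[[0,0,0,0,0,0],[0,0,0,0,0,0],[0,0,0,0,0,0],[0,0,0,0,0,0]]' -0.15;python3 -m crank '[[0,0,0.05,0,0,0],[0,0,0.1,0,0,0],[-0.05,0.08,0.13,0,0,0],[-0.08,0.16,0.15,0,0,0],[-0.1,0.24,0.15,0,0,0],[-0.1,0.3,0.15,0,0,0],[-0.1,0.36,0.15,0,0,0],[-0.1,0.36,0.15,0,0,0]]'
python3 - <<'E'
from h import *
o=get_obs();print(o["ee_pos"],o["tool_rot"])
im,d=plane()
c0=np.array([.5554,-.2597]);ex=np.array([.9816,-.1908]);ey=np.array([.1908,.9816])
W=world("top",d);hs=cv2.cvtColor(im,cv2.COLOR_RGB2HSV);q=W[...,:2]-c0;lx,ly,z=q@ex,q@ey,W[...,2]
for n,h,y in(("blue",(105,125),-.08),("yel",(15,32),.08)):
    b=(cv2.inRange(hs,(h[0],120,40),(h[1],255,255))>0)&(z>.12)&(z<.17)&(abs(lx-.05)<.03)&(abs(ly-y)<.03)
    if b.any(): print(n,b.sum(),[np.round(np.percentile(v[b],[2,50,98]),4) for v in(lx,ly,z)])
for y in(0,-.08,.08):
  for x in(-.025,.0,.02):
    k=(abs(ly-y)<.008)&(abs(lx-x)<.01);print("tube top z",y,x,np.round(np.percentile(z[k],[50,90]),4) if k.any() else "",k.sum())
k=np.zeros((400,640),bool);k[185:222,325:362]=1
b=k&(z>.17)&(z<.19);print("bar",b.sum(),rect(W[b]) if b.any() else "")
cv2.imwrite("pics/f8.png",cv2.resize(im[90:280,280:520],(720,570),interpolation=cv2.INTER_CUBIC)[...,::-1])
E
```

```text
time_s: 23.12
ee_pos: [0.5922, -0.0703, 0.1646]
tool_rot: [-1.57, -0.002, -0.125]
force: [5.0, 3.2, -2.0]
grip_width: 0.0139
time_s: 23.62
ee_pos: [0.5913, -0.0713, 0.1644]
tool_rot: [-1.571, 0.0, -0.129]
force: [0.0, -0.5, 0.3]
grip_width: 0.0503
time_s: 24.62
ee_pos: [0.5155, 0.2026, 0.277]
tool_rot: [-1.57, 0.0, -0.124]
force: [-0.2, -1.0, 0.3]
grip_width: 0.0543
[0.51547888 0.20257035 0.27697507] [-1.56953146e+00  2.78395372e-04 -1.23534374e-01]
paddle angle 0.003 z0 0.1019 1056 spread 0.0015
blue 72 [array([0.0445, 0.0488, 0.0538]), array([-0.0914, -0.0752, -0.0643]), array([0.1348, 0.1446, 0.148 ])]
yel 23 [array([0.0455, 0.0496, 0.0525]), array([0.0667, 0.0892, 0.0946]), array([0.1391, 0.1419, 0.1457])]
tube top z 0 -0.025 [0.1443 0.1471] 78
tube top z 0 0.0 [0.1442 0.1464] 75
tube top z 0 0.02 [0.144  0.1468] 76
tube top z -0.08 -0.025 [0.1441 0.1459] 79
tube top z -0.08 0.0 [0.1441 0.1464] 78
tube top z -0.08 0.02 [0.1438 0.1468] 74
tube top z 0.08 -0.025 [0.1443 0.1477] 75
tube top z 0.08 0.0 [0.1442 0.1461] 76
tube top z 0.08 0.02 [0.1435 0.1461] 72
bar 147 ((591.26220703125, -68.72611236572266), (41.017616271972656, 13.948212623596191), 82.85897064208984)
```

View pics/f8.png

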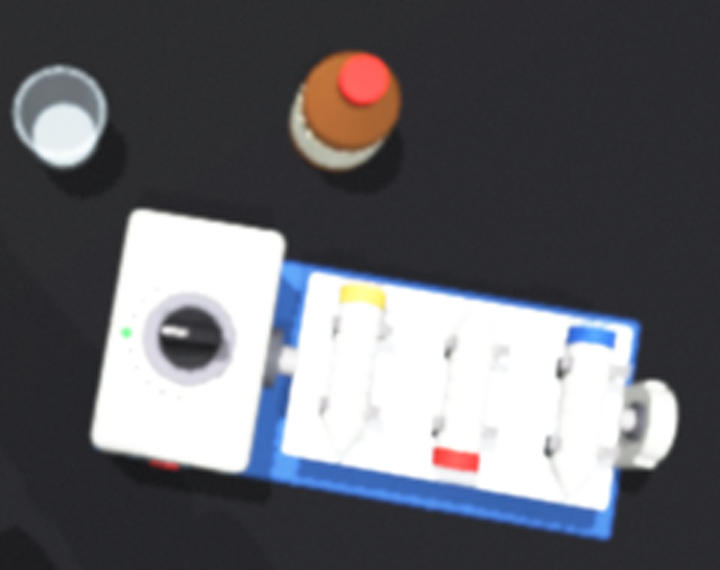

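The final picture shows all three tubes in place, the yellow cap (362,297) and blue cap (592,335) opposite the red (457,460). The pointer (175,331) aims at the green dot (127,332). Everything checks, so I hand it in.

```bash
python3 -c "
from plant import env;print(env.sign_off())"
```

```text
the job is handed in; nothing more can be done
None
```

The job is done and handed in at about 24.7 s of the 72 s allowed; `sign_off` gives no verdict. I pressed the paddle level, snapped the blue tube in by the bearing post and the yellow one in by the motor housing, then turned the dial and withdrew with the gripper clear.

My last checks, from the top camera after withdrawing:
- **Paddle:** its angle reads 0.003 rad, and the tubes' insertion did not shift it.
- **Tubes:** all three tube tops are at the same height (0.144 m), so both new tubes are fully home. The cap centres read 49 mm (blue) and 50 mm (yellow) from the shaft, against 50 mm expected, on the side opposite the red cap.
- **Dial:** its bar lies at 82.9°, against 83.1° expected for 1.5 rad. The pointer faces the green dot, which I measured at 81.7°.
- **Bottle, beaker and bulb:** the bottle and beaker stand undisturbed in the last picture. The bulb was outside that crop, but nothing came near it.

Two things were imperfect:
- **Camera offset:** the top and wrist cameras disagreed by a few millimetres across the clips, so I aimed between them.
- **Yellow cap:** only a small part of it showed up in the colour mask, so its position is less certain than the blue one's.

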